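# Feel the end float of a lab pump's shaft and set its tally

## Robot

A 7-joint arm with a two-finger parallel gripper is mounted at the origin on the work surface. World frame = base frame: x ahead of the robot, y to its left, z up, the work surface at z = 0. Lengths are in m, angles in rad, forces in N, time in s.
With the tool pointing down it reaches from about 0.4 to 0.925 m from the base axis. Payload 4.1 kg.
Tool frame: the origin (TCP) lies where the fingers leave the gripper's body, on its centre line; the fingertips stand 73 mm ahead of it and the grasp point (between the pads) lies 54 mm ahead of it (manip.pinch_z is the distance from the TCP to the grasp point, in m); x points along the fingers, y is the direction in which the jaws open and shut, and the axes are right-handed (so a half turn about x gives the same grasp; the last joint's range is limited). The gripper opens to 85 mm and grips with 20 to 120 N. Pads are 22 mm wide; open, the fingers measure 114 mm over their backs; the gripper's body (76 mm by 85 mm) begins 54 mm behind the grasp point. The pads swing forward as they close: fully open they stand 13 mm farther back than shut.
Start: joints at [-1.324, 0.398, 0.045, 1.537, -0.019, 1.207, -0.051], TCP at [0.22, 0.612, 0.304] pointing down, gripper open.
Joint ranges: [-2.82, 2.82], [-0.49, 2.23], [-1.37, 1.46], [0, 2.46], [-1.36, 4.5], [0.23, 2], [-2.94, 2.94]. Speed limits (rad/s): [2.57, 2.57, 3.14, 3.14, 3.14, 3.14, 3.14].

## Interface

Orientations are given as a unit quaternion [w, x, y, z].
In Python, from bench import manip gives the robot as it stands.
- The arm moves only by the tool play_rows, never from a script. Its argument "deltas" is a list of rows, each a list of 7 numbers: the shift along the tool's x, y, z in m, then the turn, a rotation vector about the tool's x, y, z in degrees, then the gripper's target within -1 to 1 (shut at 1, half-way at 0, fully open at -1). In form: [[x, y, z, ax, ay, az, hand], ...]. A call has exactly 5 rows; each row shifts and turns the commanded pose from where the row before left it, along the tool's axes as they then stand; what a row does not reach is not made up. A row lasts 1/12 s, in which the tool goes at most 41.7 mm and 7.16 degrees, less where a joint would pass 70% of its speed; a pose out of reach is approached as far as the arm can. A call with a gripper value outside its range is refused whole. The fingers move at their own pace and stop on an object; "grip_force" is the grip in N (left out, the last holds). Time passes only in rows, so rows that do not move let the fingers close, or fill a call up. It gives the time, the measured TCP pose, the force and the opening at its end, in the units of the state.
- manip.get_state(): the state, without advancing time (a new reading comes with each control period).
- manip.grab_frame(name): name is "scene" or "top" or "wrist"; returns the picture (384x512x3 uint8, red, green, blue); there is no depth.
- manip.camera_info(name): a dict with "camera_matrix" (3x3 intrinsics, pixels), "R" (3x3) and "t" (3): a world point X has camera coordinates R X + t; the wrist camera has in their place "hand_eye" (4x4, takes a point from camera to tool coordinates, whose origin is the TCP and whose axes are the tool frame's). Camera axes: x right, y down, z forward; pixel columns grow to the right and rows downward; lengths in m; the calibration is good to about 2 mm. The wrist camera is an equidistant fisheye: a pixel r from the principal point sees the ray r / f radians off the axis. A picture is of the moment at which its call begins: read the wrist's pose just before it. camera_info takes no time and is no camera call.
- manip.close_job(): hands the job in, once; it reports no verdict.
The state is a dict: "clock": time; "joint_positions": joint angles; "joint_velocities": joint speeds; "joint_torque": joint torques, N m; "tool_pos": TCP position; "orientation": TCP orientation; "contact_force": force on the tool from outside, world axes, zero at the start; "ft_torque": the same for the moment, N m; "opening": finger opening in m.
Only numpy, scipy, OpenCV 4.12 (cv2) and the standard library are available. Lean on these libraries where they do the work, as an engineer would, in place of code of your own. Each camera call takes 0.05 s, during which the arm holds its last target. There are 200 camera calls.

## Task

Check the pump's shaft for end float: take the yellow coupling, push the shaft in until it bears on its inner stop, then pull it out until it bears on its outer stop, firmly enough to be sure but gently (never more than 20 N on a stop). Then let go of it and slide the black marker on the tally to the colour for the float you felt: green for less than 6 mm, yellow for 6 to 10 mm, red for more than 10 mm. Leave the glassware and tools around where they stand.

Things in the scene. Friction and masses are not known exactly. Their poses are not given: they have to be found in the camera images.
- pump: Metering pump, fixed, to the robot's left or right. Origin on the table under the coupling; +x points along the shaft INTO the pump, z up. Blue bearing housing 110 mm wide, 125 mm high (two small fittings on top to 155 mm); front face at x = 60 mm, motor behind it to x = 253 mm. The 16 mm steel shaft leaves the face towards -x, 100 mm above the table; it slides along x and does not turn.
- gland (a point): Point on the shaft's axis at the housing's front face, 100 mm up; a 44 mm gland ring stands 6 mm out here. Axes as the pump's. Behind it two hidden stops end the shaft's travel. Where they lie differs each time; the float between them is about 4, 8 or 12 mm. The shaft starts clear of both, slides with about 2 N and stays where it is left.
- inner_seat (a point): A point deep in the housing, 110 mm along +x from the pump's origin, 100 mm up: about where the hidden stops are (not their exact place). They are rubber faced and yield about 1 mm per 12 N, so take off what push and pull squeeze (about 1 mm in all at 6 N each way). A stop is felt when pressed with over 3 N, beyond the 2 N of sliding, for 0.25 s; over 20 N damages it.
- coupling (a point): Centre of the yellow coupling on the shaft's outer end: a block 44 mm along the shaft (x), 24 mm wide (y), 26 mm high (z), centre 100 mm above the table. Grip it across its 24 mm width from above. Axes as the pump's: +x pushes in, -x pulls out. About 35 mm of shaft is bare between it and the housing.
- tally_base: Grey tally board fixed on the table, 70 mm (x) by 190 mm (y), 14 mm high, on the other side from the pump. Origin at the centre of its underside. A black marker slides along its y; beside the track lie, towards +y: a bare end (where the marker starts), then green, yellow and red fields, 31 mm long, 35 mm apart.
- marker (a point): Centre of the tally's black marker block: 28 mm (x) by 20 mm (y), 40 mm high, centre 35.5 mm and top 55.5 mm above the table. It slides along the tally's y only, over 125 mm, with about 1.5 N of friction, and stays where it is left. A thin white line across its foot is its pointer.
- green_field (a point): Where the marker's centre is when it stands in the middle of the green field (same height as the marker's centre).
- yellow_field (a point): The same for the yellow field.
- red_field (a point): The same for the red field, near the +y end.
- flask_a: Bystander, loose: conical glass flask, 130 mm tall, 76 mm across its foot. Origin at the centre of its underside.
- flask_b: Bystander, loose: conical glass flask, 110 mm tall, 64 mm across its foot. Origin at the centre of its underside.
- beaker: Bystander, loose: open glass beaker, 85 mm tall, 64 mm across. Origin at the centre of its underside.
- spare_ring: Bystander, loose: brass ring lying flat, 40 mm across, 12 mm thick. Origin at the centre of its underside.
- screwdriver: Bystander, loose: screwdriver with orange handle lying on the table, 170 mm long along its own x, 26 mm thick. Origin at the middle of its length, on its underside.
- amber_bottle: Bystander, loose: amber reagent bottle, 150 mm tall, 72 mm across. Origin at the centre of its underside.
- wash_bottle: Bystander, loose: white bottle with red cap, 160 mm tall, 72 mm across. Origin at the centre of its underside.

How it is judged:
By the outcome, as a careful person would: the job done as asked, in the order asked, and still so for the second after the job is handed in, with the robot touching nothing.
It also fails if it takes over 58 s, if anything falls off the work surface, if the arm or the gripper's body presses on something with over 40 N, if the wrist force passes 120 N, or if a joint passes its speed limit or range.

## Working session

There is one attempt and no reset: what is moved stays moved. The work goes in short steps, Python scripts to look and compute and a tool call to move; the robot and the scene stay as the last step left them, time stands still between calls to the robot, and variables do not carry over. Pictures are saved under pics/ and viewed, about 8 in all and at most 12, crops included, and the job is handed in when it is done.

Besides the shell and the picture viewer there is one more tool, called after "Emit:" as name(argument=value, ...) on one line, values as JSON. play_rows: Moves the arm, as the interface text tells. Its arguments: {"type":"object","properties":{"deltas":{"type":"array","items":{"type":"array","items":{"type":"number"}}},"grip_force":{"type":"number"}},"required":["deltas"]}

```bash
mkdir -p pics; python3 - <<'E'
from bench import manip
import cv2
for n in("scene","top"):
    f=manip.grab_frame(n); cv2.imwrite(f"pics/{n}0.png",cv2.resize(f[:,:,::-1],(800,600)))
    i=manip.camera_info(n); print(n,i)
print(manip.camera_info("wrist")); print(manip.get_state())
E
```

```text
scene {'camera_matrix': array([[389.37574966,   0.        , 254.57925356],
       [  0.        , 389.37574966, 194.91780343],
       [  0.        ,   0.        ,   1.        ]]), 'R': array([[-0.77529283,  0.63150758,  0.01091756],
       [ 0.53627322,  0.66730988, -0.51682546],
       [-0.33366459, -0.39483628, -0.85602118]]), 't': array([ 0.45090369, -0.26382358,  1.43471704])}
top {'camera_matrix': array([[370.2683254 ,   0.        , 259.30281648],
       [  0.        , 370.2683254 , 191.78853961],
       [  0.        ,   0.        ,   1.        ]]), 'R': array([[-1.81455290e-02, -9.99835089e-01, -7.31514945e-04],
       [-9.89800422e-01,  1.80668026e-02, -1.41310707e-01],
       [ 1.41300620e-01, -1.84010374e-03, -9.89965024e-01]]), 't': array([0.00475858, 0.59776717, 1.36470272])}
{'camera_matrix': array([[297.31863964,   0.        , 257.97178563],
       [  0.        , 297.31863964, 187.31246196],
       [  0.        ,   0.        ,   1.        ]]), 'hand_eye': array([[-4.54945946e-04, -3.12848421e-01,  9.49802958e-01,
        -7.07599213e-02],
       [ 9.99999895e-01, -9.77304
[... 233 characters left out ...]
 0.1, 'joint_positions': array([-1.32402607,  0.3991093 ,  0.04502245,  1.53770174, -0.0186839 ,
        1.2069438 , -0.05070573]), 'joint_velocities': array([ 0.00121185, -0.00237879,  0.00073693, -0.00250092, -0.00065577,
       -0.00122786, -0.0005799 ]), 'joint_torque': array([ 3.30824572e-03, -4.76262510e+01,  1.36997435e+00, -2.54949903e+01,
        1.18997722e-02,  5.00578957e-03, -3.15540115e-05]), 'tool_pos': array([0.22011624, 0.61113694, 0.30299588]), 'orientation': array([ 0.69651264,  0.12098368,  0.69663337, -0.12220899]), 'contact_force': array([-0.73281951,  0.29417312, -0.45372574]), 'ft_torque': array([-0.00944372, -0.03280819, -0.06204535]), 'opening': 0.08478661176560556}
```

View pics/scene0.png

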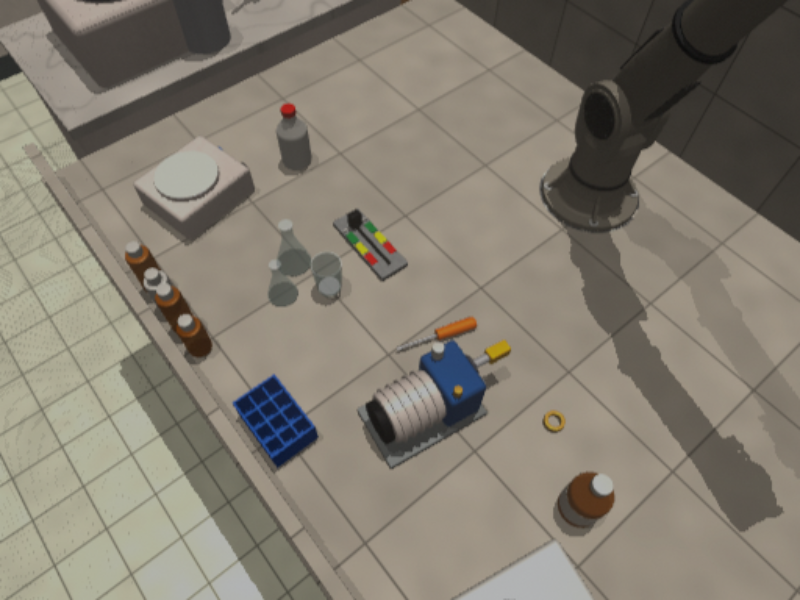

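View pics/top0.png

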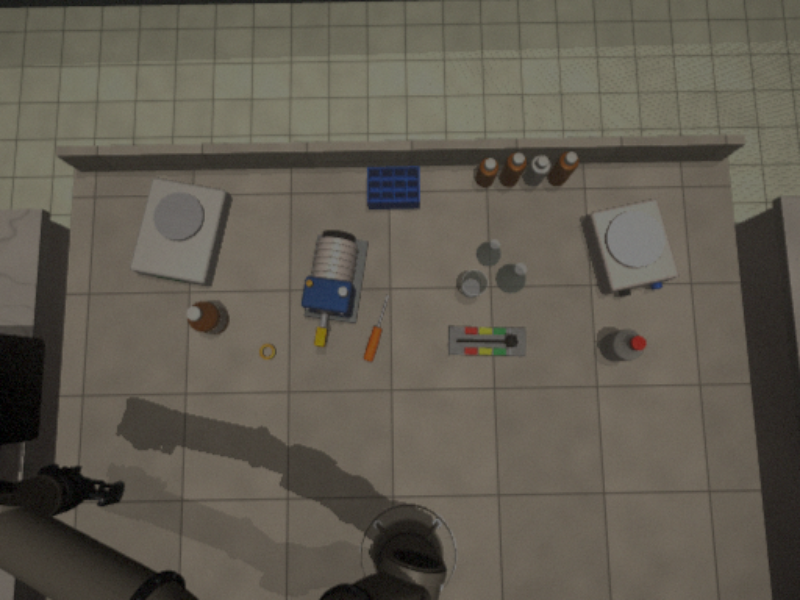

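The scene view shows the pump (coupling at 498,351) and the tally (marker at 355,218). In the top view the coupling is at (320,337) and the marker at (511,341). The tally runs from the marker leftwards, green, yellow, then red. Next I'll measure these.

```bash
cat > h.py <<'E'
import numpy as np,cv2
from bench import manip
from scipy.spatial.transform import Rotation as Rn
def plane(n,uv,z):
    i=manip.camera_info(n);R=i["R"];t=i["t"]
    d=R.T@np.linalg.solve(i["camera_matrix"],[uv[0],uv[1],1]);c=-R.T@t
    return c+d*(z-c[2])/d[2]
def R_tool(s): 
    q=s["orientation"]; return Rn.from_quat([q[1],q[2],q[3],q[0]])
def wplane(s,uv,z):
    i=manip.camera_info("wrist");K=i["camera_matrix"];H=i["hand_eye"]
    p=np.array([(uv[0]-K[0,2])/K[0,0],(uv[1]-K[1,2])/K[1,1]]);r=np.hypot(*p)
    d=np.r_[p/r*np.sin(r),np.cos(r)]
    R=R_tool(s).as_matrix();c=R@H[:3,3]+s["tool_pos"];d=R@H[:3,:3]@d
    return c+d*(z-c[2])/d[2]
def blobs(f,lo,hi,mn=15):
    h=cv2.cvtColor(f,cv2.COLOR_RGB2HSV);m=cv2.inRange(h,lo,hi)
    n,l,st,ce=cv2.connectedComponentsWithStats(m)
    return [(ce[k],st[k],l==k) for k in range(1,n) if st[k][4]>=mn]
E
python3 - <<'E'
from h import *
np.set_printoptions(precision=4,suppress=True)
f=manip.grab_frame("top")
for nm,lo,hi,z in(("yel",(22,150,90),(35,255,255),.113),("blue",(105,120,60),(125,255,255),.125),("green",(45,100,60),(75,255,255),.014),("red",(0,170,90),(6,255,255),.014)):
    for c,s,m in blobs(f,lo,hi): 
        ys,xs=np.nonzero(m);rc=cv2.minAreaRect(np.c_[xs,ys].astype(np.float32))
        print(nm,c*1.5625,s,plane("top",c,z),rc)
print(plane("top",np.array([511,341])/1.5625,.0555), "motor end",plane("top",np.array([338,235])/1.5625,.1))
print("coup scene",plane("scene",np.array([498,351])/1.5625,.105))
for n,u in(("flask a",(512,285)),("beaker",(470,290)),("screw handle",(372,345)),("ring",(267,352)),("amber",(215,320)),("wash",(615,348))):print(n,plane("top",np.array(u)/1.5625,0.0))
E
```

```text
yel [319.8134 336.3281] [201 210   8  12  72] [0.5065 0.1908 0.113 ] ((204.58998107910156, 215.36997985839844), (6.081118583679199, 11.596551895141602), 8.130102157592773)
yel [484.3171 330.3819] [307 210   7   4  27] [ 0.5133 -0.1861  0.113 ] ((310.0, 211.5), (3.0, 6.0), 90.0)
yel [484.4907 350.6944] [307 223   7   4  27] [ 0.4669 -0.1847  0.113 ] ((310.0, 224.5), (3.0, 6.0), 90.0)
blue [391.5105 186.6876] [235 107  33  23 427] [0.8551 0.0213 0.125 ] ((251.0, 118.0), (22.0, 32.0), 90.0)
blue [325.1784 294.9558] [194 178  31  22 438] [0.6002 0.177  0.125 ] ((208.50001525878906, 188.00003051757812), (28.605422973632812, 18.577085494995117), 9.462322235107422)
blue [656.25 285.  ] [418 181   5   4  15] [ 0.6095 -0.5829  0.125 ] ((419.9500427246094, 182.35000610351562), (2.5298221111297607, 4.743415832519531), 71.56504821777344)
green [498.4375 330.4688] [316 210   7   4  28] [ 0.521  -0.2345  0.014 ] ((319.0, 211.5), (3.0, 6.0), 90.0)
green [498.137  350.9615] [316 223   7   4  26] [ 0.4707 -0.2317  0.014 ] ((319.0, 224.5), (3.0, 6.0), 90.0)
red [470.3906 330.    ] [298 210   7   4  20] [ 0.5234 -0.1655  0.014 ] ((301.0, 211.5), (3.0, 6.0), 90.0)
red [638.0022 342.5781] [405 215   8   9  56] [ 0.485  -0.5758  0.014 ] ((408.5, 219.0), (8.0, 7.0), 90.0)
red [470.8008 350.293 ] [298 223   7   3  16] [ 0.4736 -0.1648  0.014 ] ((301.0, 224.0), (2.0, 6.0), 90.0)
[ 0.4917 -0.2567  0.0555] motor end [0.7472 0.1503 0.1   ]
coup scene [0.5078 0.1942 0.105 ]
flask a [ 0.6362 -0.2755  0.    ]
beaker [ 0.6254 -0.1695  0.    ]
screw handle [0.4918 0.078  0.    ]
ring [0.4793 0.338  0.    ]
amber [0.5613 0.469  0.    ]
wash [ 0.4735 -0.5235  0.    ]
```

```bash
cat >> h.py <<'E'
def to(p,jaw_deg,n,hold=None):
    """tool rows from here to TCP p with jaw (tool y) at world yaw jaw_deg mod 180, pointing down"""
    s=manip.get_state();R=R_tool(s);pos=s["tool_pos"].copy()
    best=None
    for k in(0,180):
        a=np.radians(jaw_deg+k);x=np.array([0,0,-1.]);y=np.array([np.cos(a),np.sin(a),0])
        T=Rn.from_matrix(np.c_[x,y,np.cross(x,y)]);v=(R.inv()*T).as_rotvec()
        if best is None or np.linalg.norm(v)<np.linalg.norm(best):best=v
    st=Rn.from_rotvec(best/n);dp=(np.array(p)-pos)/n
    print("turn",np.degrees(best),"joints",np.round(s["joint_positions"],2))
    for i in range(n):
        print(np.round(R.inv().apply(dp),4).tolist(),np.round(np.degrees(best/n),2).tolist());R=R*st
E
python3 - <<'E'
from h import *
s=manip.get_state();print(R_tool(s).as_matrix().round(3))
to([.50,.192,.30],81,20)
E
```

```text
[[-0.     0.339  0.941]
 [-0.001  0.941 -0.339]
 [-1.    -0.001  0.   ]]
turn [-1.08095506e+01 -4.95917411e-03  8.54904509e-02] joints [-1.32  0.4   0.05  1.54 -0.02  1.21 -0.05]
[0.0002, -0.015, 0.0203] [-0.54, -0.0, 0.0]
[0.0002, -0.0152, 0.0201] [-0.54, -0.0, 0.0]
[0.0002, -0.0154, 0.02] [-0.54, -0.0, 0.0]
[0.0002, -0.0155, 0.0198] [-0.54, -0.0, 0.0]
[0.0002, -0.0157, 0.0197] [-0.54, -0.0, 0.0]
[0.0002, -0.0159, 0.0195] [-0.54, -0.0, 0.0]
[0.0002, -0.0161, 0.0194] [-0.54, -0.0, 0.0]
[0.0002, -0.0163, 0.0192] [-0.54, -0.0, 0.0]
[0.0002, -0.0165, 0.0191] [-0.54, -0.0, 0.0]
[0.0002, -0.0166, 0.0189] [-0.54, -0.0, 0.0]
[0.0002, -0.0168, 0.0188] [-0.54, -0.0, 0.0]
[0.0002, -0.017, 0.0186] [-0.54, -0.0, 0.0]
[0.0002, -0.0172, 0.0184] [-0.54, -0.0, 0.0]
[0.0002, -0.0173, 0.0183] [-0.54, -0.0, 0.0]
[0.0002, -0.0175, 0.0181] [-0.54, -0.0, 0.0]
[0.0002, -0.0177, 0.018] [-0.54, -0.0, 0.0]
[0.0002, -0.0179, 0.0178] [-0.54, -0.0, 0.0]
[0.0002, -0.018, 0.0176] [-0.54, -0.0, 0.0]
[0.0002, -0.0182, 0.0174] [-0.54, -0.0, 0.0]
[0.0002, -0.0183, 0.0173] [-0.54, -0.0, 0.0]
```

Emit:
play_rows(deltas=[[0, -0.015, 0.02, -0.54, 0, 0, -1], [0, -0.015, 0.02, -0.54, 0, 0, -1], [0, -0.0155, 0.02, -0.54, 0, 0, -1], [0, -0.0155, 0.02, -0.54, 0, 0, -1], [0, -0.0155, 0.02, -0.54, 0, 0, -1]], grip_force=40)

```text
clock: 0.57
tool_pos: [0.2909, 0.5057, 0.3035]
orientation: [0.699, 0.105, 0.699, -0.105]
contact_force: [0.6, -1.1, -0.7]
opening: 0.0853
```

Emit:
play_rows(deltas=[[0, -0.016, 0.0195, -0.54, 0, 0, -1], [0, -0.016, 0.0195, -0.54, 0, 0, -1], [0, -0.0165, 0.019, -0.54, 0, 0, -1], [0, -0.0165, 0.019, -0.54, 0, 0, -1], [0, -0.0165, 0.019, -0.54, 0, 0, -1]])

```text
clock: 0.98
tool_pos: [0.3606, 0.4009, 0.3037]
orientation: [0.701, 0.088, 0.702, -0.089]
contact_force: [0.1, -0.3, 0.3]
opening: 0.0856
```

Emit:
play_rows(deltas=[[0, -0.017, 0.0185, -0.54, 0, 0, -1], [0, -0.017, 0.0185, -0.54, 0, 0, -1], [0, -0.017, 0.0185, -0.54, 0, 0, -1], [0, -0.017, 0.018, -0.54, 0, 0, -1], [0, -0.0175, 0.018, -0.54, 0, 0, -1]])

```text
clock: 1.4
tool_pos: [0.4299, 0.2967, 0.3037]
orientation: [0.703, 0.072, 0.704, -0.072]
contact_force: [-0.1, 0.7, 0.3]
opening: 0.0853
```

Emit:
play_rows(deltas=[[0, -0.0175, 0.018, -0.54, 0, 0, -1], [0, -0.018, 0.018, -0.54, 0, 0, -1], [0, -0.018, 0.0175, -0.54, 0, 0, -1], [0, -0.018, 0.0175, -0.54, 0, 0, -1], [0, -0.018, 0.0175, -0.54, 0, 0, -1]])

```text
clock: 1.82
tool_pos: [0.5003, 0.1924, 0.3037]
orientation: [0.705, 0.055, 0.705, -0.055]
contact_force: [0.0, 0.3, 0.9]
opening: 0.0855
```

```bash
python3 - <<'E'
from h import *
s=manip.get_state();f=manip.grab_frame("wrist")
print(s["tool_pos"],R_tool(s).as_matrix().round(3),s["contact_force"])
cv2.imwrite("pics/w1.png",cv2.resize(f[:,:,::-1],(800,600)))
for c,st,m in blobs(f,(20,130,80),(36,255,255),60): print(c,st,wplane(s,c,.113))
E
```

```text
[0.50034023 0.19236929 0.30373867] [[-0.     0.156  0.988]
 [ 0.     0.988 -0.156]
 [-1.    -0.    -0.   ]] [0.02295333 0.30403262 0.89596065]
[359.19587629 120.01030928] [354 113  18  20  97] [0.45505675 0.29302225 0.113     ]
[258.62857143 185.27281106] [ 246  160   26   49 1085] [0.50247225 0.19292268 0.113     ]
[ 19.1557377  184.16393443] [ 13 179  14  12 122] [ 0.45609333 -0.08784485  0.113     ]
[ 27.82300885 212.45132743] [ 21 208  14  10 113] [ 0.49241538 -0.08938865  0.113     ]
```

View pics/w1.png

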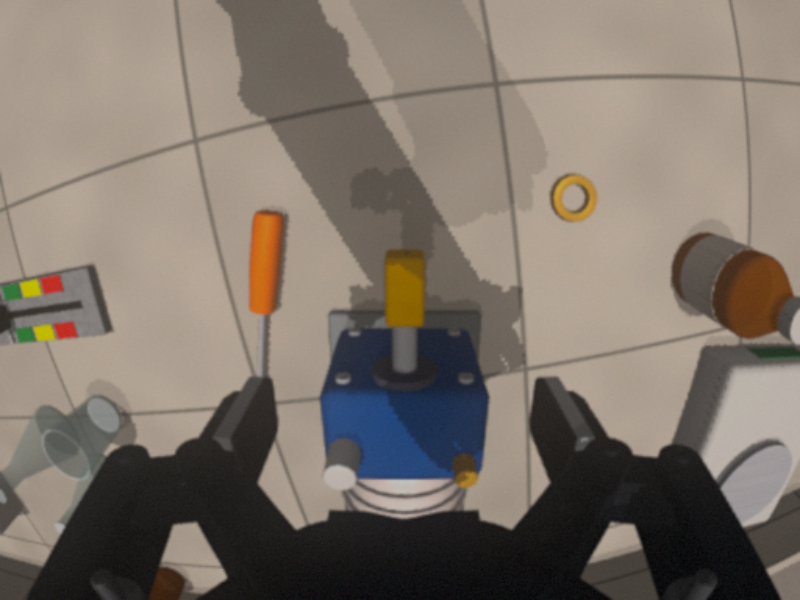

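The wrist view confirms the alignment: the shaft is vertical in the picture and the coupling is at (405,288). I'll work out its exact centre from the far top edge, and check the finger clearances.

```bash
python3 - <<'E'
from h import *
s=manip.get_state()
far=wplane(s,(258.7,209.3),.113);near=wplane(s,(258.7,160),.087);print(far,near,np.hypot(*(far-near)[:2]))
print("fittings",wplane(s,np.array([342,445])/1.5625,.155),wplane(s,np.array([464,465])/1.5625,.155),"screw",wplane(s,np.array([267,260])/1.5625,.02))
e=np.array([.988,-.156,0]);c=(far-22e-3*e+near+22e-3*e)/2;print("c",c)
to(np.r_[(c-.004*e)[:2],.162],81,10)
E
```

```text
[0.5300051  0.18254125 0.113     ] [0.48860651 0.18934545 0.087     ] 0.041954025365479056
fittings [0.58149485 0.1370983  0.155     ] [0.60852155 0.2062558  0.155     ] screw [0.49318943 0.07583417 0.02      ]
c [0.5093058  0.18594335 0.1       ]
turn [-0.39978921  0.19058849  0.18999692] joints [-0.7   0.2   0.3   1.81 -0.06  1.13  1.03]
[0.0142, 0.0001, 0.0001] [-0.04, 0.02, 0.02]
[0.0142, 0.0001, 0.0001] [-0.04, 0.02, 0.02]
[0.0142, 0.0001, 0.0002] [-0.04, 0.02, 0.02]
[0.0142, 0.0001, 0.0002] [-0.04, 0.02, 0.02]
[0.0142, 0.0001, 0.0002] [-0.04, 0.02, 0.02]
[0.0142, 0.0001, 0.0002] [-0.04, 0.02, 0.02]
[0.0142, 0.0, 0.0002] [-0.04, 0.02, 0.02]
[0.0142, 0.0, 0.0002] [-0.04, 0.02, 0.02]
[0.0142, 0.0, 0.0002] [-0.04, 0.02, 0.02]
[0.0142, 0.0, 0.0002] [-0.04, 0.02, 0.02]
```

The arm was still settling between those two readings, so I'll re-measure with it still.

```bash
python3 - <<'E'
from h import *
s=manip.get_state();f=manip.grab_frame("wrist");print(s["tool_pos"],s["joint_velocities"].round(3),s["contact_force"])
b=max(blobs(f,(20,130,80),(36,255,255),60),key=lambda b:b[1][4]);c,st,m=b
x=c[0];print(c,st)
far=wplane(s,(x,st[1]+st[3]-.5),.113);near=wplane(s,(x,st[1]-.5),.087)
e=np.array([.988,-.156,0]);c=(far+near)/2;c[2]=.1;print(far,near,c)
to(np.r_[(c-.004*e)[:2],.162],81,10)
E
```

```text
[0.50344256 0.18658993 0.30400034] [-0.022 -0.016  0.002  0.017  0.013  0.011 -0.134] [ 2.84763406 -3.41751696  0.29836441]
[264.82277319 180.61524334] [ 253  155   25   50 1089]
[0.52608532 0.18905831 0.113     ] [0.4840704  0.19621741 0.087     ] [0.50507786 0.19263786 0.1       ]
turn [-0.45272754  0.09912169  0.12890365] joints [-0.7   0.2   0.3   1.81 -0.06  1.13  1.03]
[0.0142, 0.0005, -0.0002] [-0.05, 0.01, 0.01]
[0.0142, 0.0005, -0.0002] [-0.05, 0.01, 0.01]
[0.0142, 0.0005, -0.0002] [-0.05, 0.01, 0.01]
[0.0142, 0.0005, -0.0002] [-0.05, 0.01, 0.01]
[0.0142, 0.0005, -0.0002] [-0.05, 0.01, 0.01]
[0.0142, 0.0005, -0.0002] [-0.05, 0.01, 0.01]
[0.0142, 0.0005, -0.0002] [-0.05, 0.01, 0.01]
[0.0142, 0.0005, -0.0002] [-0.05, 0.01, 0.01]
[0.0142, 0.0005, -0.0002] [-0.05, 0.01, 0.01]
[0.0142, 0.0004, -0.0002] [-0.05, 0.01, 0.01]
```

Emit:
play_rows(deltas=[[0.02, 0, 0, 0, 0, 0, -1], [0.02, 0, 0, 0, 0, 0, -1], [0.01, 0, 0, 0, 0, 0, -1], [0, 0, 0, 0, 0, 0, -1], [0, 0, 0, 0, 0, 0, -1]])

```text
clock: 2.33
tool_pos: [0.4996, 0.1939, 0.2537]
orientation: [0.705, 0.055, 0.705, -0.055]
contact_force: [-0.1, -0.8, 1.2]
opening: 0.0858
```

```bash
python3 - <<'E'
from h import *
s=manip.get_state();f=manip.grab_frame("wrist");print(s["tool_pos"],s["joint_velocities"].round(3),s["contact_force"])
b=max(blobs(f,(20,130,80),(36,255,255),60),key=lambda b:b[1][4]);c,st,m=b
x=c[0];print(c,st)
far=wplane(s,(x,st[1]+st[3]-.5),.113);near=wplane(s,(x,st[1]-.5),.087)
e=np.array([.988,-.156,0]);c=(far+near)/2;c[2]=.1;print(far,near,c)
to(np.r_[(c-.004*e)[:2],.162],81,4)
E
```

```text
[0.49964846 0.19391486 0.25368051] [ 0.    -0.017  0.007 -0.03   0.002 -0.001 -0.   ] [-0.08216737 -0.81769122  1.20484783]
[257.06477483 205.03639729] [ 242  175   31   59 1621]
[0.52539596 0.18932499 0.113     ] [0.48455925 0.19573861 0.087     ] [0.5049776 0.1925318 0.1      ]
turn [ 0.02207092  0.03309811 -0.03292292] joints [-0.7   0.25  0.29  1.87 -0.08  1.03  1.04]
[0.0231, -0.0002, 0.0002] [0.01, 0.01, -0.01]
[0.0231, -0.0002, 0.0002] [0.01, 0.01, -0.01]
[0.0231, -0.0002, 0.0002] [0.01, 0.01, -0.01]
[0.0231, -0.0002, 0.0002] [0.01, 0.01, -0.01]
```

Emit:
play_rows(deltas=[[0.023, -0.0002, 0.0002, 0, 0, 0, -1], [0.023, -0.0002, 0.0002, 0, 0, 0, -1], [0.023, -0.0002, 0.0002, 0, 0, 0, -1], [0.015, 0, 0, 0, 0, 0, -1], [0.007, 0, 0, 0, 0, 0, -1]])

```text
clock: 2.8
tool_pos: [0.5001, 0.193, 0.162]
orientation: [0.705, 0.055, 0.705, -0.056]
contact_force: [-0.7, -0.7, 0.8]
opening: 0.0856
```

Emit:
play_rows(deltas=[[0, 0, 0, 0, 0, 0, -0.2], [0, 0, 0, 0, 0, 0, 0], [0, 0, 0, 0, 0, 0, 0.1], [0, 0, 0, 0, 0, 0, 0.2], [0, 0, 0, 0, 0, 0, 0.3]])

```text
clock: 3.22
tool_pos: [0.5011, 0.1932, 0.164]
orientation: [0.706, 0.056, 0.704, -0.055]
contact_force: [-0.2, 0.1, 0.4]
opening: 0.0299
```

Emit:
play_rows(deltas=[[0, 0, 0, 0, 0, 0, 0.5], [0, 0, 0, 0, 0, 0, 0.7], [0, 0, 0, 0, 0, 0, 1], [0, 0, 0, 0, 0, 0, 1], [0, 0, 0, 0, 0, 0, 1]], grip_force=60)

```text
clock: 3.63
tool_pos: [0.5011, 0.1928, 0.1641]
orientation: [0.705, 0.056, 0.704, -0.055]
contact_force: [-1.0, -2.0, 6.0]
opening: 0.0229
```

Emit:
play_rows(deltas=[[0, 0, 0, 0, 0, 0, 1], [0, 0, 0, 0, 0, 0, 1], [0, 0, 0, 0, 0, 0, 1], [0, 0, 0, 0, 0, 0, 1], [0, 0, 0, 0, 0, 0, 1]])

```text
clock: 4.05
tool_pos: [0.5011, 0.1927, 0.1641]
orientation: [0.705, 0.056, 0.704, -0.055]
contact_force: [-1.2, -0.7, 6.2]
opening: 0.023
```

```bash
python3 - <<'E'
from h import *
s=manip.get_state();print(s["tool_pos"],s["joint_velocities"].round(3),s["contact_force"],s["ft_torque"],s["opening"])
cv2.imwrite("pics/w2.png",manip.grab_frame("wrist")[:,:,::-1])
E
```

```text
[0.50112422 0.19274162 0.16406506] [ 0.    -0.002  0.    -0.001 -0.002  0.001 -0.003] [-1.16666333 -0.73951569  6.17832258] [-0.32880323  0.25607652  0.12197186] 0.022995003677921764
```

View pics/w2.png

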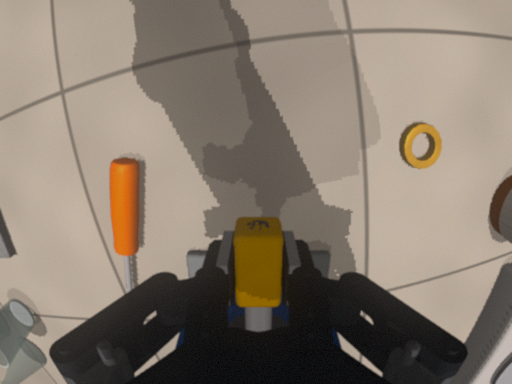

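Gripped: the opening is 23 mm and the coupling sits between the pads at (258,262). I'll push in gently now.

Emit:
play_rows(deltas=[[0, 0, 0.0002, 0, 0, 0, 1], [0, 0, 0.0002, 0, 0, 0, 1], [0, 0, 0.0002, 0, 0, 0, 1], [0, 0, 0.0002, 0, 0, 0, 1], [0, 0, 0.0002, 0, 0, 0, 1]])

```text
clock: 4.52
tool_pos: [0.5017, 0.1927, 0.164]
orientation: [0.705, 0.056, 0.705, -0.055]
contact_force: [-2.5, -2.1, 7.5]
opening: 0.0226
```

Emit:
play_rows(deltas=[[0, 0, 0.0002, 0, 0, 0, 1], [0, 0, 0.0002, 0, 0, 0, 1], [0, 0, 0.0002, 0, 0, 0, 1], [0, 0, 0.0002, 0, 0, 0, 1], [0, 0, 0.0002, 0, 0, 0, 1]])

```text
clock: 4.93
tool_pos: [0.5027, 0.1925, 0.164]
orientation: [0.705, 0.056, 0.705, -0.055]
contact_force: [-1.6, -0.7, 7.2]
opening: 0.0229
```

Emit:
play_rows(deltas=[[0, 0, 0.00025, 0, 0, 0, 1], [0, 0, 0.00025, 0, 0, 0, 1], [0, 0, 0.00025, 0, 0, 0, 1], [0, 0, 0.00025, 0, 0, 0, 1], [0, 0, 0.00025, 0, 0, 0, 1]])

```text
clock: 5.35
tool_pos: [0.5033, 0.1924, 0.164]
orientation: [0.704, 0.056, 0.705, -0.055]
contact_force: [-4.4, -1.7, 9.3]
opening: 0.0232
```

Emit:
play_rows(deltas=[[0, 0, 0.0001, 0, 0, 0, 1], [0, 0, 0.0001, 0, 0, 0, 1], [0, 0, 0.0001, 0, 0, 0, 1], [0, 0, 0.0001, 0, 0, 0, 1], [0, 0, 0.0001, 0, 0, 0, 1]])

```text
clock: 5.77
tool_pos: [0.5034, 0.1924, 0.164]
orientation: [0.704, 0.056, 0.706, -0.055]
contact_force: [-5.6, -1.9, 10.1]
opening: 0.0225
```

Emit:
play_rows(deltas=[[0, 0, 0.0002, 0, 0, 0, 1], [0, 0, 0.0002, 0, 0, 0, 1], [0, 0, 0.0002, 0, 0, 0, 1], [0, 0, 0.0002, 0, 0, 0, 1], [0, 0, 0.0002, 0, 0, 0, 1]])

```text
clock: 6.18
tool_pos: [0.5036, 0.1924, 0.164]
orientation: [0.704, 0.055, 0.706, -0.055]
contact_force: [-7.5, -1.2, 12.3]
opening: 0.0227
```

Emit:
play_rows(deltas=[[0, 0, 0.0003, 0, 0, 0, 1], [0, 0, 0.0003, 0, 0, 0, 1], [0, 0, 0.0003, 0, 0, 0, 1], [0, 0, 0.0003, 0, 0, 0, 1], [0, 0, 0.0003, 0, 0, 0, 1]])

```text
clock: 6.6
tool_pos: [0.504, 0.1924, 0.164]
orientation: [0.703, 0.055, 0.707, -0.055]
contact_force: [-11.0, -1.0, 15.4]
opening: 0.0231
```

Emit:
play_rows(deltas=[[0, 0, 0, 0, 0, 0, 1], [0, 0, 0, 0, 0, 0, 1], [0, 0, 0, 0, 0, 0, 1], [0, 0, 0, 0, 0, 0, 1], [0, 0, 0, 0, 0, 0, 1]])

```text
clock: 7.02
tool_pos: [0.504, 0.1924, 0.164]
orientation: [0.703, 0.055, 0.707, -0.055]
contact_force: [-11.1, -0.5, 14.6]
opening: 0.0228
```

```bash
cat >>h.py <<'E'
def feel(a=.06):
    s=manip.get_state();R=R_tool(s);e=np.array([.988,-.156,0])
    g=s["tool_pos"]+R.apply([a,0,0]);print("along TCP %.2f mm grasp %.2f mm F %.1f"%(e@s["tool_pos"]*1e3,e@g*1e3,e@s["contact_force"]),R.as_matrix()[:,0].round(4),s["contact_force"].round(1),s["opening"])
E
python3 -c "
from h import *
feel()
cv2.imwrite('pics/w3.png',manip.grab_frame('wrist')[:,:,::-1])"
```

```text
along TCP 467.90 mm grasp 467.50 mm F -10.9 [-6.7e-03  4.0e-04 -1.0e+00] [-11.1  -0.5  14.6] 0.022789041281310575
```

Emit:
play_rows(deltas=[[0, 0, -0.0008, 0, 0, 0, 1], [0, 0, -0.0008, 0, 0, 0, 1], [0, 0, -0.0008, 0, 0, 0, 1], [0, 0, -0.0008, 0, 0, 0, 1], [0, 0, -0.0008, 0, 0, 0, 1]])

```text
clock: 7.48
tool_pos: [0.5031, 0.1924, 0.1641]
orientation: [0.705, 0.056, 0.705, -0.055]
contact_force: [-1.2, -2.1, 5.6]
opening: 0.0224
```

```bash
python3 -c "
from h import *
feel()"
```

```text
along TCP 467.07 mm grasp 467.14 mm F -0.9 [ 1.3e-03  5.0e-04 -1.0e+00] [-1.2 -2.1  5.6] 0.022369437993321726
```

Emit:
play_rows(deltas=[[0, 0, -0.0004, 0, 0, 0, 1], [0, 0, -0.0004, 0, 0, 0, 1], [0, 0, -0.0004, 0, 0, 0, 1], [0, 0, -0.0004, 0, 0, 0, 1], [0, 0, -0.0004, 0, 0, 0, 1]])

```text
clock: 7.9
tool_pos: [0.5023, 0.1925, 0.1641]
orientation: [0.706, 0.056, 0.704, -0.055]
contact_force: [1.4, -1.5, 4.7]
opening: 0.0229
```

Emit:
play_rows(deltas=[[0, 0, -0.0004, 0, 0, 0, 1], [0, 0, -0.0004, 0, 0, 0, 1], [0, 0, -0.0004, 0, 0, 0, 1], [0, 0, -0.0004, 0, 0, 0, 1], [0, 0, -0.0004, 0, 0, 0, 1]])

```text
clock: 8.32
tool_pos: [0.5004, 0.1928, 0.1641]
orientation: [0.706, 0.056, 0.704, -0.055]
contact_force: [1.4, -1.6, 4.9]
opening: 0.023
```

Sliding freely.

Emit:
play_rows(deltas=[[0, 0, -0.0003, 0, 0, 0, 1], [0, 0, -0.0003, 0, 0, 0, 1], [0, 0, -0.0003, 0, 0, 0, 1], [0, 0, -0.0003, 0, 0, 0, 1], [0, 0, -0.0003, 0, 0, 0, 1]])

```text
clock: 8.73
tool_pos: [0.4989, 0.1931, 0.1641]
orientation: [0.706, 0.056, 0.704, -0.055]
contact_force: [2.0, -2.2, 5.9]
opening: 0.0228
```

Emit:
play_rows(deltas=[[0, 0, -0.0003, 0, 0, 0, 1], [0, 0, -0.0003, 0, 0, 0, 1], [0, 0, -0.0003, 0, 0, 0, 1], [0, 0, -0.0003, 0, 0, 0, 1], [0, 0, -0.0003, 0, 0, 0, 1]])

```text
clock: 9.15
tool_pos: [0.498, 0.1932, 0.1641]
orientation: [0.707, 0.056, 0.703, -0.055]
contact_force: [6.1, -1.8, 4.9]
opening: 0.0226
```

Emit:
play_rows(deltas=[[0, 0, -0.0004, 0, 0, 0, 1], [0, 0, -0.0004, 0, 0, 0, 1], [0, 0, -0.0004, 0, 0, 0, 1], [0, 0, 0, 0, 0, 0, 1], [0, 0, 0, 0, 0, 0, 1]])

```text
clock: 9.57
tool_pos: [0.4977, 0.1932, 0.1641]
orientation: [0.707, 0.056, 0.702, -0.055]
contact_force: [7.5, -3.3, 2.4]
opening: 0.0227
```

```bash
python3 -c "
from h import *
feel()"
```

```text
along TCP 461.60 mm grasp 462.02 mm F 8.0 [ 7.2e-03  5.0e-04 -1.0e+00] [ 7.5 -3.3  2.4] 0.022655975092592567
```

Emit:
play_rows(deltas=[[0, 0, -0.0004, 0, 0, 0, 1], [0, 0, -0.0004, 0, 0, 0, 1], [0, 0, -0.0004, 0, 0, 0, 1], [0, 0, 0, 0, 0, 0, 1], [0, 0, 0, 0, 0, 0, 1]])

```text
clock: 9.98
tool_pos: [0.4975, 0.1932, 0.1641]
orientation: [0.708, 0.056, 0.702, -0.055]
contact_force: [10.5, -3.2, 0.6]
opening: 0.0229
```

```bash
python3 - <<'E'
from h import *
feel(.064)
f=manip.grab_frame('wrist');cv2.imwrite('pics/w4.png',f[:,:,::-1])
# independent check: coupling edges in top camera not resolvable; scene/top skip
E
```

```text
along TCP 461.37 mm grasp 461.96 mm F 10.9 [ 9.5e-03  6.0e-04 -1.0e+00] [10.5 -3.2  0.6] 0.02290326552284569
```

Both ends were felt at ±10.9 N. The grasp point travelled 5.51 mm, less 1.48 mm of squeeze, so the float is about 4.0 mm: green. I'll unload, let go and rise.

Emit:
play_rows(deltas=[[0, 0, 0.001, 0, 0, 0, 1], [0, 0, 0.001, 0, 0, 0, 1], [0, 0, 0.001, 0, 0, 0, 1], [0, 0, 0.0005, 0, 0, 0, 1], [0, 0, 0, 0, 0, 0, 1]])

```text
clock: 10.45
tool_pos: [0.4982, 0.1932, 0.164]
orientation: [0.706, 0.056, 0.704, -0.055]
contact_force: [2.0, -2.9, 8.5]
opening: 0.0229
```

Emit:
play_rows(deltas=[[0, 0, 0, 0, 0, 0, 0.3], [0, 0, 0, 0, 0, 0, 0], [0, 0, 0, 0, 0, 0, -0.3], [0, 0, 0, 0, 0, 0, -0.3], [0, 0, 0, 0, 0, 0, -0.3]])

```text
clock: 10.87
tool_pos: [0.4963, 0.1937, 0.1625]
orientation: [0.705, 0.055, 0.705, -0.055]
contact_force: [0.6, -0.1, 0.2]
opening: 0.0553
```

Emit:
play_rows(deltas=[[-0.01, 0, 0, 0, 0, 0, -0.3], [-0.02, 0, 0, 0, 0, 0, -0.3], [-0.03, 0, 0, 0, 0, 0, -0.3], [-0.03, 0, 0, 0, 0, 0, -0.3], [-0.02, 0, 0, 0, 0, 0, -0.3]])

```text
clock: 11.28
tool_pos: [0.4977, 0.1936, 0.2764]
orientation: [0.706, 0.056, 0.704, -0.055]
contact_force: [0.5, -0.2, 0.2]
opening: 0.0554
```

```bash
python3 - <<'E'
from h import *
s=manip.get_state();print(s["tool_pos"],s["contact_force"])
to([.485,-.24,.27],89,15)
E
```

```text
[0.49768148 0.19363598 0.27637566] [ 0.52590065 -0.1633421   0.21468744]
turn [-8.02867982  0.17380096 -0.12641757] joints [-0.71  0.22  0.3   1.86 -0.07  1.07  1.03]
[0.0004, -0.0287, 0.0037] [-0.54, 0.01, -0.01]
[0.0004, -0.0287, 0.0034] [-0.54, 0.01, -0.01]
[0.0004, -0.0287, 0.0032] [-0.54, 0.01, -0.01]
[0.0004, -0.0288, 0.0029] [-0.54, 0.01, -0.01]
[0.0004, -0.0288, 0.0026] [-0.54, 0.01, -0.01]
[0.0004, -0.0288, 0.0024] [-0.54, 0.01, -0.01]
[0.0004, -0.0288, 0.0021] [-0.54, 0.01, -0.01]
[0.0004, -0.0289, 0.0018] [-0.54, 0.01, -0.01]
[0.0004, -0.0289, 0.0015] [-0.54, 0.01, -0.01]
[0.0004, -0.0289, 0.0013] [-0.54, 0.01, -0.01]
[0.0004, -0.0289, 0.001] [-0.54, 0.01, -0.01]
[0.0004, -0.0289, 0.0007] [-0.54, 0.01, -0.01]
[0.0004, -0.0289, 0.0005] [-0.54, 0.01, -0.01]
[0.0004, -0.0289, 0.0002] [-0.54, 0.01, -0.01]
[0.0004, -0.0289, -0.0001] [-0.54, 0.01, -0.01]
```

Emit:
play_rows(deltas=[[0, -0.029, 0.0035, -0.5, 0, 0, -0.3], [0, -0.029, 0.0035, -0.5, 0, 0, -0.3], [0, -0.029, 0.003, -0.5, 0, 0, -0.3], [0, -0.029, 0.003, -0.5, 0, 0, -0.3], [0, -0.029, 0.0025, -0.5, 0, 0, -0.3]])

```text
clock: 11.7
tool_pos: [0.4918, 0.0464, 0.2737]
orientation: [0.706, 0.04, 0.706, -0.04]
contact_force: [0.1, -0.3, -1.0]
opening: 0.0555
```

Emit:
play_rows(deltas=[[0, -0.029, 0.0025, -0.6, 0, 0, -0.3], [0, -0.029, 0.002, -0.6, 0, 0, -0.3], [0, -0.029, 0.002, -0.6, 0, 0, -0.3], [0, -0.029, 0.0015, -0.6, 0, 0, -0.3], [0, -0.029, 0.0015, -0.5, 0, 0, -0.3]])

```text
clock: 12.12
tool_pos: [0.4878, -0.099, 0.2737]
orientation: [0.707, 0.022, 0.706, -0.022]
contact_force: [0.0, 0.3, -0.1]
opening: 0.0553
```

Emit:
play_rows(deltas=[[0, -0.029, 0.001, -0.5, 0, 0, -0.3], [0, -0.029, 0.0005, -0.5, 0, 0, -0.3], [0, -0.029, 0.0005, -0.5, 0, 0, -0.3], [0, -0.028, 0, -0.5, 0, 0, -0.3], [0, -0.02, 0, -0.5, 0, 0, -0.3]])

```text
clock: 12.53
tool_pos: [0.4831, -0.2354, 0.2738]
orientation: [0.707, 0.007, 0.707, -0.008]
contact_force: [0.5, -1.0, -0.2]
opening: 0.0553
```

Emit:
play_rows(deltas=[[0, -0.01, 0, 0, 0, 0, -0.3], [0, 0, 0, 0, 0, 0, -0.3], [0, 0, 0, 0, 0, 0, -0.3], [0, 0, 0, 0, 0, 0, -0.3], [0, 0, 0, 0, 0, 0, -0.3]])

```text
clock: 12.95
tool_pos: [0.4841, -0.2406, 0.2728]
orientation: [0.707, 0.006, 0.707, -0.005]
contact_force: [1.0, 0.6, 0.1]
opening: 0.0556
```

```bash
python3 - <<'E'
from h import *
s=manip.get_state();f=manip.grab_frame("wrist");print(s["tool_pos"],R_tool(s).as_matrix()[:,1])
cv2.imwrite("pics/w5.png",cv2.resize(f[:,:,::-1],(800,600)))
for n,lo,hi in(("g",(45,100,50),(75,255,255)),("y",(22,130,80),(35,255,255)),("r",(0,160,80),(6,255,255))):
    for c,st,m in blobs(f,lo,hi,60): print(n,c*1.5625,st,wplane(s,c,.014))
E
```

```text
[ 0.48407798 -0.24057609  0.27279411] [0.01652741 0.99986255 0.00131526]
g [412.73521505 237.52520161] [251 145  27  15 372] [ 0.46882383 -0.23245086  0.014     ]
g [411.28085191 302.79657643] [251 188  25  13 314] [ 0.51875801 -0.23407547  0.014     ]
y [461.08091787 238.75301932] [282 145  28  16 414] [ 0.47012023 -0.19731182  0.014     ]
y [457.14588995 303.87228261] [279 188  28  14 368] [ 0.52025011 -0.19935823  0.014     ]
r [507.99225664 240.49594395] [313 147  26  15 339] [ 0.47153879 -0.16228083  0.014     ]
r [502.22355769 304.67247596] [309 189  26  13 312] [ 0.5215957 -0.1643856  0.014    ]
```

View pics/w5.png

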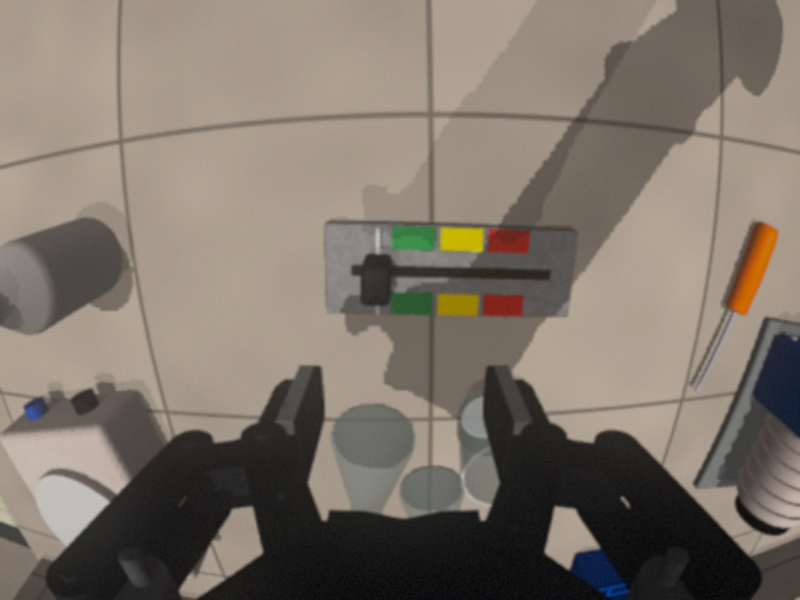

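The fields and the marker's pointer (378,240 in the picture) are clear. The glassware stands well beyond the board.

```bash
python3 - <<'E'
from h import *
s=manip.get_state();print(s["tool_pos"])
to([.4925,-.258,.096],87.8,10)
E
```

```text
[ 0.48406271 -0.24075002  0.27283526]
turn [ 1.25117857e+00  5.90982768e-05 -6.10308268e-02] joints [-0.09  0.26  0.56  1.85 -0.16  1.07  2.09]
[0.0177, -0.0017, 0.0009] [0.13, 0.0, -0.01]
[0.0177, -0.0017, 0.0009] [0.13, 0.0, -0.01]
[0.0177, -0.0017, 0.0009] [0.13, 0.0, -0.01]
[0.0177, -0.0017, 0.0009] [0.13, 0.0, -0.01]
[0.0177, -0.0017, 0.0009] [0.13, 0.0, -0.01]
[0.0177, -0.0017, 0.0009] [0.13, 0.0, -0.01]
[0.0177, -0.0017, 0.0009] [0.13, 0.0, -0.01]
[0.0177, -0.0017, 0.0009] [0.13, 0.0, -0.01]
[0.0177, -0.0017, 0.0009] [0.13, 0.0, -0.01]
[0.0177, -0.0017, 0.0009] [0.13, 0.0, -0.01]
```

Emit:
play_rows(deltas=[[0.02, -0.0034, 0.0018, 0.2, 0, 0, -0.3], [0.02, -0.0034, 0.0018, 0.2, 0, 0, -0.3], [0.02, -0.0034, 0.0018, 0.3, 0, 0, -0.3], [0.02, -0.0034, 0.0018, 0.3, 0, 0, -0.3], [0.02, -0.0034, 0.0018, 0.2, 0, 0, -0.3]])

```text
clock: 13.42
tool_pos: [0.4927, -0.2586, 0.172]
orientation: [0.707, 0.014, 0.707, -0.013]
contact_force: [-0.3, -0.1, -0.2]
opening: 0.0551
```

Emit:
play_rows(deltas=[[0.02, 0, 0, 0, 0, 0, -0.3], [0.02, 0, 0, 0, 0, 0, -0.3], [0.02, 0, 0, 0, 0, 0, -0.3], [0.012, 0, 0, 0, 0, 0, -0.3], [0.005, 0, 0, 0, 0, 0, -0.3]])

```text
clock: 13.83
tool_pos: [0.4915, -0.2583, 0.094]
orientation: [0.706, 0.014, 0.708, -0.013]
contact_force: [0.1, 0.6, 0.4]
opening: 0.0555
```

Emit:
play_rows(deltas=[[0, 0, 0, 0, 0, 0, -0.1], [0, 0, 0, 0, 0, 0, 0.1], [0, 0, 0, 0, 0, 0, 0.3], [0, 0, 0, 0, 0, 0, 0.5], [0, 0, 0, 0, 0, 0, 0.7]], grip_force=20)

```text
clock: 14.25
tool_pos: [0.4928, -0.2599, 0.097]
orientation: [0.708, 0.014, 0.706, -0.014]
contact_force: [0.3, -0.4, 4.1]
opening: 0.0199
```

Emit:
play_rows(deltas=[[0, 0, 0, 0, 0, 0, 0.8], [0, 0, 0, 0, 0, 0, 0.9], [0, 0, 0, 0, 0, 0, 1], [0, 0, 0, 0, 0, 0, 1], [0, 0, 0, 0, 0, 0, 1]])

```text
clock: 14.67
tool_pos: [0.4929, -0.26, 0.097]
orientation: [0.708, 0.014, 0.706, -0.014]
contact_force: [-1.1, 0.8, 6.9]
opening: 0.0196
```

```bash
python3 - <<'E'
from h import *
s=manip.get_state();f=manip.grab_frame("wrist");print(s["tool_pos"],s["contact_force"],s["opening"])
cv2.imwrite("pics/w6.png",f[:,:,::-1])
for n,lo,hi in(("g",(45,100,50),(75,255,255)),):
    for c,st,m in blobs(f,lo,hi,60): print(n,c,st,wplane(s,c,.014))
E
```

```text
[ 0.49288744 -0.25997824  0.09704016] [-1.06350858  0.81181072  6.92245505] 0.019573630755034765
g [304.78031746 197.78857143] [ 278  184   56   29 1575] [ 0.46888233 -0.23252057  0.014     ]
g [318.68023256 267.73837209] [310 262  16  16 172] [ 0.51611886 -0.2225054   0.014     ]
```

View pics/w6.png

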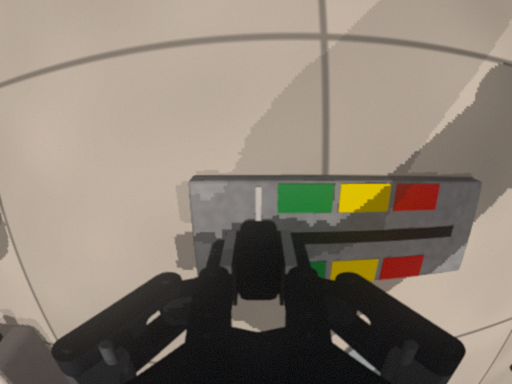

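Marker gripped: the pointer is at px (259,203) and the green field's centre at (305,198), so 27 mm along +y.

Emit:
play_rows(deltas=[[0, 0.003, 0, 0, 0, 0, 1], [0, 0.006, 0, 0, 0, 0, 1], [0, 0.007, 0, 0, 0, 0, 1], [0, 0.007, 0, 0, 0, 0, 1], [0, 0.004, 0, 0, 0, 0, 1]])

```text
clock: 15.13
tool_pos: [0.4939, -0.2329, 0.097]
orientation: [0.708, 0.014, 0.706, -0.014]
contact_force: [-0.5, -1.0, 8.0]
opening: 0.0196
```

Emit:
play_rows(deltas=[[0, 0, 0, 0, 0, 0, 1], [0, 0, 0, 0, 0, 0, 1], [0, 0, 0, 0, 0, 0, 0.7], [0, 0, 0, 0, 0, 0, 0.5], [0, 0, 0, 0, 0, 0, 0.3]])

```text
clock: 15.55
tool_pos: [0.493, -0.232, 0.0957]
orientation: [0.707, 0.014, 0.707, -0.014]
contact_force: [-0.4, -0.1, 0.4]
opening: 0.0295
```

Emit:
play_rows(deltas=[[0, 0, 0, 0, 0, 0, 0.1], [0, 0, 0, 0, 0, 0, -0.1], [0, 0, 0, 0, 0, 0, -0.3], [0, 0, 0, 0, 0, 0, -0.3], [0, 0, 0, 0, 0, 0, -0.3]])

```text
clock: 15.97
tool_pos: [0.4931, -0.2328, 0.0957]
orientation: [0.707, 0.014, 0.707, -0.014]
contact_force: [0.5, -0.1, -0.4]
opening: 0.0557
```

Emit:
play_rows(deltas=[[-0.01, 0, 0, 0, 0, 0, -0.3], [-0.02, 0, 0, 0, 0, 0, -0.3], [-0.03, 0, 0, 0, 0, 0, -0.3], [-0.03, 0, 0, 0, 0, 0, -0.3], [-0.03, 0, 0, 0, 0, 0, -0.3]])

```text
clock: 16.38
tool_pos: [0.4928, -0.2329, 0.2177]
orientation: [0.707, 0.014, 0.707, -0.014]
contact_force: [0.9, 0.0, -0.2]
opening: 0.0556
```

Emit:
play_rows(deltas=[[-0.02, 0, 0, 0, 0, 0, -0.3], [0, 0, 0, 0, 0, 0, -0.3], [0, 0, 0, 0, 0, 0, -0.3], [0, 0, 0, 0, 0, 0, -0.3], [0, 0, 0, 0, 0, 0, -0.3]])

```text
clock: 16.8
tool_pos: [0.4924, -0.2324, 0.2348]
orientation: [0.706, 0.015, 0.708, -0.014]
contact_force: [0.3, 0.2, 0.2]
opening: 0.0554
```

```bash
python3 - <<'E'
from h import *
s=manip.get_state();f=manip.grab_frame("wrist");print(s["tool_pos"],s["contact_force"])
t=manip.grab_frame("top")
a=cv2.resize(f[100:260,150:400],(800,512))
cv2.imwrite("pics/w7.png",a[:,:,::-1]);cv2.imwrite("pics/t7.png",cv2.resize(t[:,:,::-1],(800,600)))
E
```

```text
[ 0.49243438 -0.2323657   0.23478287] [0.25663343 0.16521084 0.16141107]
```

View pics/w7.png

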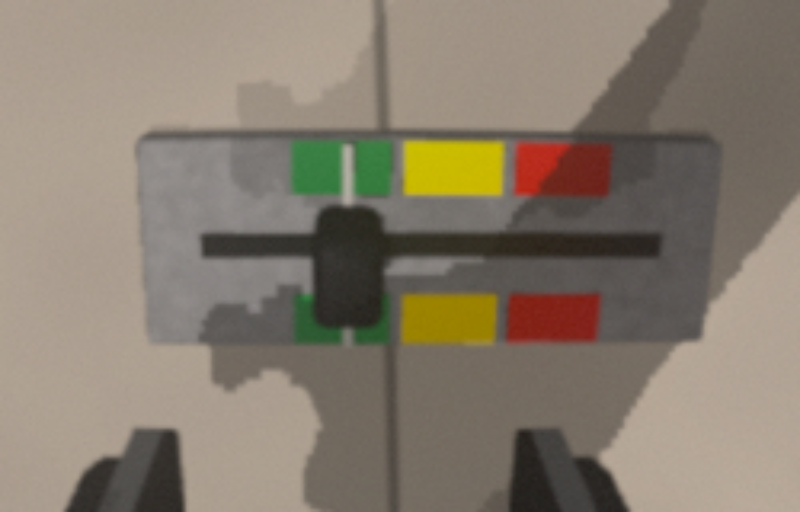

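View pics/t7.png

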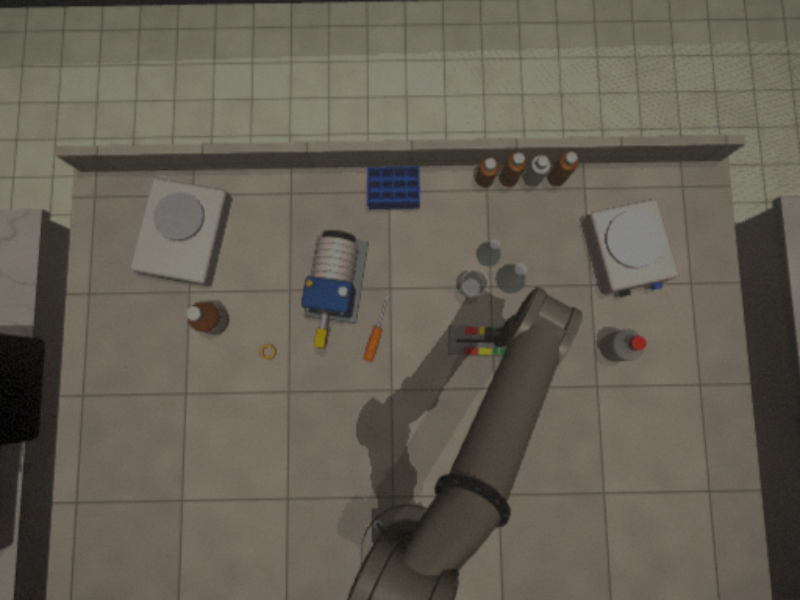

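The crop shows the pointer at (348,170), in the middle of the green field (293–392). The top view shows every bystander still in place and the arm clear, so I'll hand in.

```bash
python3 -c "
from bench import manip
print(manip.close_job())"
```

```text
the job is handed in; nothing more can be done
None
```

The shaft's end float is about 4.0 mm, so I slid the marker to green and handed the job in.

- **Float:** I gripped the yellow coupling and pushed the shaft in, then pulled it out, until it bore on each stop. The wrist read 10.9 N at each end, about 9 N of it on the stop and the rest sliding friction. The grasp point travelled 5.5 mm. Taking off about 1.5 mm of rubber squeeze leaves 4.0 mm. Measured at the TCP, without correcting for tilt, it came to about 5 mm, which is still green.
- **Last checks:** The wrist camera shows the pointer in the middle of the green field. In the top view the glassware and tools stand where they were, though the arm hides part of the tally there. The wrist force was near zero, with the open gripper raised clear of the marker. About 17 s of the 58 s were used.
- **A check that disagreed:** The first coupling measurement was about 5–7 mm off because the arm was still settling. I re-measured with the arm still before gripping, and the later readings agreed.

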